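# Return the dropper bottles to the staining caddy

## Robot

A 7-joint arm with a two-finger parallel gripper is mounted at the origin on the work surface. World frame = base frame: x ahead of the robot, y to its left, z up, the work surface at z = 0. Lengths are in m, angles in degrees, forces in N, time in s.
With the tool pointing down it reaches from about 0.425 to 0.875 m from the base axis. Payload 4.7 kg.
Tool frame: the origin (TCP) lies between the finger pads; the fingertips stand 8 mm ahead of it and the grasp point (between the pads) lies 11 mm behind it; z points along the fingers, y is the line along which they close (so a half turn about z gives the same grasp; the last joint's range is limited). The gripper opens to 87 mm and grips with 3 to 60 N. Pads are 19 mm wide; open, the fingers measure 117 mm over their backs; the gripper's body (75 mm by 190 mm) begins 51 mm behind the grasp point.
Start: joints at [-64.051, 18.392, -4.016, 83.108, 1.295, 78.541, -3.26], TCP at [0.276, 0.588, 0.231] pointing down, gripper open.
Joint ranges: [-163.93, 163.93], [-17.29, 119.83], [-79.2, 71.16], [3.27, 140.29], [-89.18, 269.18], [5.43, 117.66], [-154.24, 154.24]. Speed limits (degrees/s): [147.25, 147.25, 180, 180, 180, 180, 180].

## Interface

Orientations are given as [roll, pitch, yaw] about the fixed x, y, z axes, in that order (R = Rz(yaw) Ry(pitch) Rx(roll)).
In Python, from cell import env, viewer gives the robot as it stands. The module is installed in compiled form; this text tells all that it offers.
- The arm moves only by the tool arm_command, never from a script. Its argument "series" is a list of rows, each a list of 2 entries, a list of its own where there are three numbers: the shift along the tool's x, y, z in mm, then the turn about the tool's z in rad. A call has exactly 5 rows; each row is the pose to reach, as a shift and turn from the pose commanded when the call began, along the tool's axes at that moment; what a row does not reach only later rows make up. A row lasts 1/10 s, in which the tool goes at most 50 mm and 8.59 degrees, less where a joint would pass 70% of its speed; a pose out of reach is approached as far as the arm can. A call with a gripper value outside its range is refused whole. "grip" is the gripper command: -1 is fully open, 1 is shut, values between are in proportion, set as the call begins (left out, the last holds). The fingers move at their own pace and stop on an object; "grip_force" is the grip in N (left out, the last holds). Time passes only in rows, so rows that repeat a pose let the fingers close, or fill a call up. It gives the time, the measured TCP pose, the force, the opening and the grip force at its end, in the units of the state.
- env.get_obs(): the state, without advancing time (a new reading comes with each control period).
- viewer.read_camera(name): name is "scene" or "top"; returns (picture, depth): 480x640x3 uint8, blue, green, red; 480x640 float32, m along the optical axis (not along the pixel's ray), 0 where there is no reading.
- viewer.calibration(name): a dict with "K" (3x3 intrinsics, pixels), "T" (4x4, takes a point from camera to world coordinates). Camera axes: x right, y up, looking along -z (the intrinsics and any distortion apply to the point x, -y, -z); pixel columns grow to the right and rows downward; lengths in m; the calibration is good to about 2 mm. A picture is of the moment at which its call begins. calibration takes no time and is no camera call.
- env.sign_off(): hands the job in; it is judged then, once.
The state is a dict: "time_s": time; "qpos": joint angles; "joint_velocities": joint speeds; "effort": joint torques, N m; "tool_pos": TCP position; "tool_rot": TCP orientation; "force": force on the tool from outside, world axes, zero at the start; "wrist_torque": the same for the moment, N m; "grip_width": finger opening in m; "grasp_force": force on a finger pad.
Only numpy, scipy, OpenCV 4.12 (cv2) and the standard library are available. Lean on these libraries where they do the work, as an engineer would, in place of code of your own. Each camera call takes 0.05 s, during which the arm holds its last target. There are 200 camera calls.

## Task

Put the staining set away: stand each of the three dropper bottles (the ones with a rubber bulb) in the drip cup of its own size in the steel caddy, small in small, medium in medium, large in large. Keep them upright and set them down gently, do not drop them. The screw-capped bottles do not belong to the set: leave them where they stand.

Things in the scene. Friction and masses are not known exactly. Their poses are not given: they have to be found in the camera images.
- dropper_small_mid (a point): small dropper bottle: round amber glass, 34 mm across, black ribbed collar, pale rubber bulb on top; 90 mm high in all, about 55 g. Point on its axis half-way up, 45 mm above its underside; z up. Grip by the hard collar, 24 mm across, 5 to 23 mm above this point; bulb 18 mm across, 22 mm tall above it. Straight glass ends 7 mm below this point, then tapers in to the collar.
- dropper_medium_mid (a point): medium dropper bottle: round amber glass, 46 mm across, black ribbed collar, pale rubber bulb on top; 106 mm high in all, about 110 g. Point on its axis half-way up, 53 mm above its underside; z up. Grip by the hard collar, 28 mm across, 10 to 28 mm above this point; bulb 20 mm across, 25 mm tall above it. Straight glass ends 5 mm below this point, then tapers in to the collar.
- dropper_large_mid (a point): large dropper bottle: round amber glass, 58 mm across, black ribbed collar, pale rubber bulb on top; 120 mm high in all, about 210 g. Point on its axis half-way up, 60 mm above its underside; z up. Grip by the hard collar, 32 mm across, 16 to 34 mm above this point; bulb 22 mm across, 26 mm tall above it. Straight glass ends 2 mm below this point, then tapers in to the collar.
- screwcap_small_mid (a point): small screw-capped bottle, not part of the staining set: same amber glass as the small dropper bottle, 34 mm across, but closed by a flat black ribbed cap 30 mm across with no bulb; 68 mm high in all. This point is on its axis half-way up, 34 mm above its underside.
- screwcap_medium_mid (a point): medium screw-capped bottle, not part of the staining set: same amber glass as the medium dropper bottle, 46 mm across, but closed by a flat black ribbed cap 34 mm across with no bulb; 81 mm high in all. This point is on its axis half-way up, 40.5 mm above its underside.
- cup_small: small drip cup, the smallest of the three: shallow round white plastic cup standing in the caddy, 54 mm across inside, 60 mm outside, 20 mm high. Meant for the small dropper bottle. Origin at the centre of its underside, z up; its inner floor is 4 mm above the origin, its rim 20 mm. It does not move.
- cup_medium: medium drip cup, the middle-sized of the three: shallow round white plastic cup standing in the caddy, 66 mm across inside, 72 mm outside, 20 mm high. Meant for the medium dropper bottle. Origin at the centre of its underside, z up; its inner floor is 4 mm above the origin, its rim 20 mm. It does not move.
- cup_large: large drip cup, the largest of the three: shallow round white plastic cup standing in the caddy, 78 mm across inside, 84 mm outside, 20 mm high. Meant for the large dropper bottle. Origin at the centre of its underside, z up; its inner floor is 4 mm above the origin, its rim 20 mm. It does not move.
- caddy: staining caddy: low stainless-steel tray, 100 mm (its x) by 286 mm (its y), walls 20 mm high, with a wire handle reaching 29 mm beyond each short end, up to 25 mm high. The three drip cups stand in a row along its y axis, 90 mm apart centre to centre, in any order. Origin at the centre of its underside, on the bench. It does not move.

How it is judged:
By the outcome, as a careful person would: the job done as asked, in the order asked, and still so for the second after the job is handed in, with the robot touching nothing.
It also fails if it takes over 109 s, if anything falls off the work surface, if the arm or the gripper's body presses on something with over 40 N, if the wrist force passes 120 N, or if a joint passes its speed limit or range.

## Working session

There is one attempt and no reset: what is moved stays moved. The work goes in short steps, Python scripts to look and compute and a tool call to move; the robot and the scene stay as the last step left them, time stands still between calls to the robot, and variables do not carry over. Pictures are saved under pics/ and viewed, at most 14 in all, crops included, and the job is handed in when it is done.

Besides the shell and the picture viewer there is one more tool, called as name([rows], argument=value, ...), one row to a line, values as JSON. arm_command: Moves the arm, as the interface text tells. Its arguments: {"type":"object","properties":{"series":{"type":"array"},"grip":{"type":"number"},"grip_force":{"type":"number"}},"required":["series"]}

```bash
mkdir -p pics; python3 - <<'E'
from cell import env, viewer
import cv2,numpy as np
for n in("scene","top"):
    p,d=viewer.read_camera(n); cv2.imwrite(f"pics/{n}0.png",p); np.save(f"{n}_d.npy",d)
    c=viewer.calibration(n); print(n,c, (d>0).mean())
o=env.get_obs(); print({k:np.round(v,4) for k,v in o.items()})
E
```

```text
scene {'K': array([[451.52948193,   0.        , 321.45758571],
       [  0.        , 451.52948193, 232.32083343],
       [  0.        ,   0.        ,   1.        ]]), 'T': array([[ 0.5500693 , -0.61618254,  0.56368683,  0.99626097],
       [ 0.83497999,  0.4181098 , -0.35776054, -0.29501455],
       [-0.01523719,  0.66746031,  0.74448946,  0.68721773],
       [ 0.        ,  0.        ,  0.        ,  1.        ]])} 0.9957877604166666
top {'K': array([[530.24230397,   0.        , 327.0895263 ],
       [  0.        , 530.24230397, 242.8584659 ],
       [  0.        ,   0.        ,   1.        ]]), 'T': array([[ 0.00919522,  0.98509698, -0.17175388,  0.37610598],
       [-0.99986445,  0.01140372,  0.01187628,  0.01720137],
       [ 0.01365792,  0.17162139,  0.9850683 ,  1.02868447],
       [ 0.        ,  0.        ,  0.        ,  1.        ]])} 0.99599609375
{'time_s': np.float64(0.1), 'qpos': array([-64.0528,  18.4357,  -4.0161,  83.1662,   1.2952,  78.5389,
        -3.2621]), 'joint_velocities': array([-0.0525, -0.0548, -0.0468, -0.2738,  0.1137, -0.0619,  0.0439]), 'effort': array([-7.00000e-04, -4.92568e+01, -4.06100e-01, -3.13402e+01,
       -6.42000e-02,  3.94000e-02,  1.00000e-04]), 'tool_pos': array([0.276 , 0.588 , 0.2296]), 'tool_rot': array([-1.799045e+02,  5.300000e-03,  1.548609e+02]), 'force': array([-0.5297, -0.1762,  0.3111]), 'wrist_torque': array([ 0.011 , -0.0158, -0.0112]), 'grasp_force': np.float64(0.0), 'grip_width': np.float64(0.0871)}
```

View pics/scene0.png

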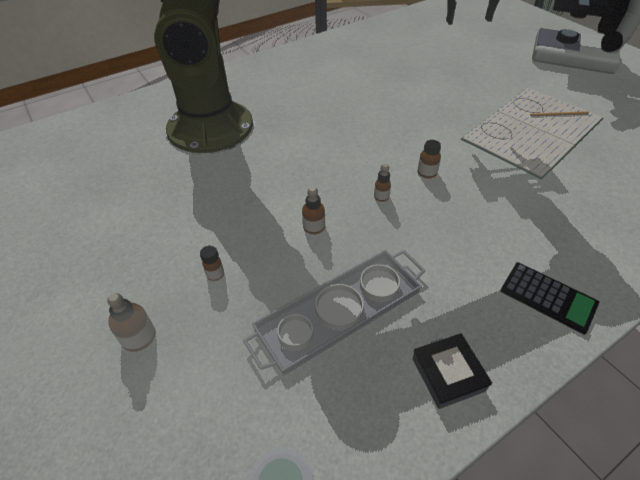

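View pics/top0.png

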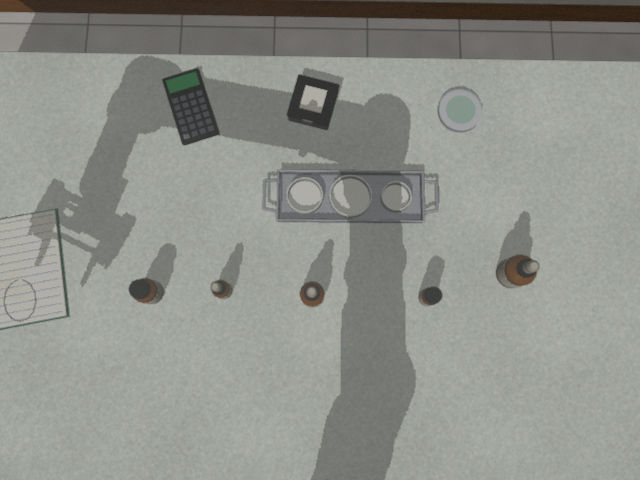

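The scene view shows droppers: small (383,182), medium (313,212), large (130,323). The screwcaps are at (430,158) and (211,262). In the top view the cups are medium (306,194), large (351,196), small (396,196), the droppers small (221,289), medium (312,293), large (519,269), and the screwcaps (145,290) and (431,296).

```bash
cat >h.py <<'E'
import numpy as np,cv2
from scipy.optimize import least_squares
from cell import env,viewer
def cloud(n,d=None,p=None):
    c=viewer.calibration(n);K,T=c["K"],c["T"]
    if d is None: p,d=viewer.read_camera(n)
    v,u=np.mgrid[:480,:640]
    P=np.stack([(u-K[0,2])/K[0,0]*d,-(v-K[1,2])/K[1,1]*d,-d],-1)
    return P@T[:3,:3].T+T[:3,3],p
def ray(n,u,v):
    c=viewer.calibration(n);K,T=c["K"],c["T"]
    r=T[:3,:3]@np.array([(u-K[0,2])/K[0,0],-(v-K[1,2])/K[1,1],-1]);return T[:3,3],r/np.linalg.norm(r)
def tri(a,b):
    (o,r),(q,s)=a,b
    t=np.linalg.lstsq(np.c_[r,-s],q-o,rcond=None)[0];A=o+t[0]*r;B=q+t[1]*s
    return (A+B)/2,np.linalg.norm(A-B)
def circ(P,r):
    f=least_squares(lambda c:np.hypot(P[:,0]-c[0],P[:,1]-c[1])-r,P.mean(0)[:2],loss="soft_l1",f_scale=.002)
    return f.x,np.sqrt(np.mean(f.fun**2))
E
python3 - <<'E'
from h import *
C={n:cloud(n,np.load(n+"_d.npy"))[0] for n in("scene","top")}
I={n:cv2.imread(f"pics/{n}0.png") for n in C}
px={"S":((383,182),(221,289)),"M":((313,212),(312,293)),"L":((130,323),(519,269)),"sS":((211,262),(431,296)),"sM":((430,158),(145,290))}
geo={"S":(90,22,34,24),"M":(106,25,46,28),"L":(120,26,58,32),"sS":(68,0,34,30),"sM":(81,0,46,34)}
for k in px:
    H,b,D,cD=np.array(geo[k])/1000; mids={}
    for i,n in enumerate(C):
        u,v=px[k][i];P=C[n]
        w=np.zeros(P.shape[:2],bool);w[max(0,v-50):v+50,max(0,u-45):u+45]=1
        Q=P[w&(P[...,2]>.015)&(P[...,2]<.14)]
        z=Q[:,2];col=Q[(z>H-b-.015)&(z<H-b-.003)];gl=Q[(z>.015)&(z<H*.4)]
        print(k,n,len(Q),"top",np.round(np.percentile(z,99),4),*[ (np.round(circ(q,r/2)[0],4),np.round(circ(q,r/2)[1],4)) for q,r in((col,cD),(gl,D)) if len(q)>5])
        if b:
            m=w&(P[...,2]>H-b+.002)&(P[...,2]<.14); vv,uu=np.nonzero(m);mids[n]=(uu.mean(),vv.mean())
        else:
            m=w&(P[...,2]>H-.006)&(P[...,2]<.14); vv,uu=np.nonzero(m);mids[n]=(uu.mean(),vv.mean())
    print("   tri top part",*[np.round(x,4) for x in tri(ray("scene",*mids["scene"]),ray("top",*mids["top"]))])
# bench level and cups
for n,(R) in {"scene":[(295,330),(340,306),(380,282)],"top":[(396,196),(351,196),(306,194)]}.items():
    P=C[n]
    for (u,v),d in zip(R,(.06,.084,.072)):
        Q=P[v-32:v+32,u-32:u+32].reshape(-1,3); c=np.array(P[v,u])
        Q=Q[np.hypot(*(Q-c)[:,:2].T)<d/2+.008]
        rim=Q[(Q[:,2]>.013)&(Q[:,2]<.03)]
        print(n,"floor",np.round(c,4),"rim z",np.round(np.percentile(rim[:,2],[50,95]),4),len(rim),circ(rim,d/2-.0015))
for n in C: print(n,"bench z",np.round(np.median(C[n][240:340,240:400,2]),4))
E
```

```text
S scene 626 top 0.0885 (array([0.4623, 0.2104]), np.float64(0.0647)) (array([0.4644, 0.2132]), np.float64(0.0564))
S top 312 top 0.092 (array([0.4611, 0.2033]), np.float64(0.0006)) (array([0.461 , 0.2031]), np.float64(0.0003))
   tri top part [0.4666 0.2105 0.0932] 0.0243
M scene 730 top 0.1054 (array([0.452, 0.032]), np.float64(0.0011)) (array([0.4521, 0.0314]), np.float64(0.0009))
M top 508 top 0.1081 (array([0.4526, 0.0325]), np.float64(0.0007)) (array([0.4526, 0.0323]), np.float64(0.0002))
   tri top part [0.4521 0.032  0.0922] 0.0007
L scene 1725 top 0.1193 (array([ 0.4988, -0.3546]), np.float64(0.0011)) (array([ 0.499 , -0.3547]), np.float64(0.0007))
L top 1044 top 0.1215 (array([ 0.4997, -0.354 ]), np.float64(0.001)) (array([ 0.4998, -0.3538]), np.float64(0.0006))
   tri top part [ 0.4989 -0.3545  0.1055] 0.001
sS scene 525 top 0.0686 (array([ 0.4505, -0.1903]), np.float64(0.0024)) (array([ 0.4508, -0.1902]), np.float64(0.0007))
sS top 346 top 0.0721 (array([ 0.4516, -0.1892]), np.float64(0.0022)) (array([ 0.4513, -0.1893]), np.float64(0.0004))
   tri top part [ 0.4513 -0.19  
[... 421 characters left out ...]
92))
scene floor [ 0.6439 -0.036   0.0041] rim z [0.0196 0.0229] 554 (array([ 0.64715534, -0.04153935]), np.float64(0.004577815615770079))
scene floor [0.6435 0.054  0.006 ] rim z [0.0199 0.0228] 371 (array([0.64765639, 0.04826857]), np.float64(0.002959665234998486))
top floor [ 0.6505 -0.1314  0.0071] rim z [0.0221 0.026 ] 204 (array([ 0.64736219, -0.12953435]), np.float64(0.0017152816607077482))
top floor [ 0.6489 -0.0417  0.0085] rim z [0.0217 0.026 ] 353 (array([ 0.64797799, -0.03973981]), np.float64(0.004054778581055079))
top floor [0.6521 0.0477 0.0076] rim z [0.0223 0.0256] 266 (array([0.64722836, 0.04985009]), np.float64(0.0038626972504560626))
scene bench z 0.0002
top bench z 0.0007
```

arm_command([
  [[-30, -25, 0], 0.14],
  [[-65, -53, 0], 0.28],
  [[-100, -81, 0], 0.42],
  [[-135, -109, 0], 0.56],
  [[-165, -135, 0], 0.7],
], grip=-1)

```text
time_s: 0.6
tool_pos: [0.3692, 0.3935, 0.2302]
tool_rot: [-180.0, 0.0, 114.3]
force: [0.3, 0.7, -0.1]
grip_width: 0.0873
grasp_force: 0.0
```

```bash
cat >>h.py <<'E'
def to(t,yaw=90):
    o=env.get_obs();y=np.radians(o["tool_rot"][2]);d=np.array(t)-o["tool_pos"]
    print("shift mm",np.round(1e3*np.array([d[0]*np.cos(y)+d[1]*np.sin(y),d[0]*np.sin(y)-d[1]*np.cos(y),-d[2]]),1),"turn",round(y-np.radians(yaw),3),o["tool_pos"].round(4),o["tool_rot"].round(2))
E
python3 -c "from h import *;to([.461,.203,.2])"
```

```text
shift mm [-211.4    5.1   30.2] turn 0.425 [0.3692 0.3935 0.2302] [-1.7998e+02  4.0000e-02  1.1435e+02]
```

arm_command([
  [[-45, 1, 6], 0.1],
  [[-90, 2, 12], 0.2],
  [[-135, 3, 18], 0.3],
  [[-175, 4, 25], 0.4],
  [[-212, 5, 30], 0.43],
])

```text
time_s: 1.1
tool_pos: [0.4618, 0.2034, 0.1999]
tool_rot: [-180.0, 0.0, 89.9]
force: [0.9, -0.1, -0.2]
grip_width: 0.0869
grasp_force: 0.0
```

arm_command([
  [[0, 0, 0], 0],
  [[0, 0, 0], 0],
  [[0, 0, 0], 0],
  [[0, 0, 0], 0],
  [[0, 0, 0], 0],
])

```text
time_s: 1.6
tool_pos: [0.4611, 0.2068, 0.2006]
tool_rot: [180.0, -0.0, 90.2]
force: [0.0, 0.2, 0.2]
grip_width: 0.0869
grasp_force: 0.0
```

```bash
python3 -c "
from h import *;to([.461,.203,.06])
p,d=viewer.read_camera('scene');q,_=viewer.read_camera('top')
cv2.imwrite('pics/a.png',np.hstack([p[60:260,280:480],q[180:380,120:320]]))"
```

```text
shift mm [-3.800e+00 -1.000e-01  1.406e+02] turn 0.004 [0.4611 0.2068 0.2006] [ 1.800e+02 -1.000e-02  9.025e+01]
```

View pics/a.png

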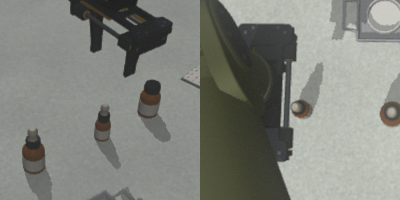

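The crop shows the gripper near the small dropper: the fingertips are at about (375,105) and (410,130) in the scene frame. I'll check that against a projection.

```bash
python3 -c "
from h import *
for n in('scene','top'):
  c=viewer.calibration(n);T=np.linalg.inv(c['T'])
  for X in([.505,.207,.192],[.417,.207,.192],[.461,.203,.09]):
    q=T[:3,:3]@X+T[:3,3];print(n,(c['K']@[q[0],-q[1],-q[2]]/-q[2])[:2].round())"
```

```text
scene [407. 133.]
scene [377. 110.]
scene [385. 164.]
top [201. 252.]
top [199. 308.]
top [215. 285.]
```

arm_command([
  [[-4, 0, 25], 0],
  [[-4, 0, 55], 0],
  [[-4, 0, 85], 0],
  [[-4, 0, 115], 0],
  [[-4, 0, 141], 0],
])

```text
time_s: 2.2
tool_pos: [0.461, 0.2019, 0.0582]
tool_rot: [-180.0, 0.0, 90.2]
force: [-0.1, 0.2, 0.4]
grip_width: 0.0868
grasp_force: 0.0
```

arm_command([
  [[0, 0, 0], 0],
  [[0, 0, 0], 0],
  [[0, 0, 0], 0],
  [[0, 0, 0], 0],
  [[0, 0, 0], 0],
], grip=0.3, grip_force=10)

```text
time_s: 2.7
tool_pos: [0.4623, 0.2022, 0.0608]
tool_rot: [179.9, -0.1, 90.1]
force: [0.8, -0.3, -1.0]
grip_width: 0.0548
grasp_force: 0.0
```

arm_command([
  [[0, 0, 0], 0],
  [[0, 0, 0], 0],
  [[0, 0, 0], 0],
  [[0, 0, 0], 0],
  [[0, 0, 0], 0],
], grip=1, grip_force=15)

```text
time_s: 3.2
tool_pos: [0.4615, 0.2017, 0.0595]
tool_rot: [-180.0, -0.0, 90.1]
force: [0.6, 0.2, -0.1]
grip_width: 0.0237
grasp_force: 15.0
```

arm_command([
  [[0, 0, 0], 0],
  [[0, 0, 0], 0],
  [[0, 0, 0], 0],
  [[0, 0, 0], 0],
  [[0, 0, 0], 0],
])

```text
time_s: 3.7
tool_pos: [0.4615, 0.2017, 0.0596]
tool_rot: [180.0, -0.0, 90.1]
force: [-1.2, 0.8, -0.0]
grip_width: 0.0233
grasp_force: 15.0
```

arm_command([
  [[0, 0, -8], 0],
  [[0, 0, -25], 0],
  [[0, 0, -55], 0],
  [[0, 0, -90], 0],
  [[0, 0, -120], 0],
])

```text
time_s: 4.2
tool_pos: [0.4617, 0.2016, 0.1817]
tool_rot: [179.9, -0.0, 90.1]
force: [1.1, 0.7, -1.0]
grip_width: 0.0235
grasp_force: 15.0
```

arm_command([
  [[-25, 14, 0], 0],
  [[-60, 34, 0], 0],
  [[-95, 53, 0], 0],
  [[-130, 73, 0], 0],
  [[-165, 93, 0], 0],
])

```text
time_s: 4.7
tool_pos: [0.5555, 0.0355, 0.1803]
tool_rot: [179.9, -0.0, 90.1]
force: [1.1, 0.7, -1.8]
grip_width: 0.0232
grasp_force: 15.0
```

arm_command([
  [[-40, 23, 0], 0],
  [[-80, 45, 0], 0],
  [[-120, 68, 0], 0],
  [[-150, 85, 0], 0],
  [[-167, 94, 0], 0],
])

```text
time_s: 5.2
tool_pos: [0.6498, -0.1341, 0.1799]
tool_rot: [180.0, 0.1, 89.9]
force: [-0.5, 0.6, -0.3]
grip_width: 0.0234
grasp_force: 15.0
```

arm_command([
  [[0, 0, 0], 0],
  [[0, 0, 0], 0],
  [[0, 0, 0], 0],
  [[0, 0, 0], 0],
  [[0, 0, 0], 0],
])

```text
time_s: 5.7
tool_pos: [0.6491, -0.1285, 0.1798]
tool_rot: [180.0, -0.0, 90.2]
force: [0.3, -0.3, -0.2]
grip_width: 0.0234
grasp_force: 15.0
```

```bash
python3 -c "
from h import *;to([.6477,-.1305,.071])
p,d=viewer.read_camera('scene');q,_=viewer.read_camera('top')
cv2.imwrite('pics/b.png',np.hstack([p[130:430,180:480],q[80:380,260:560]]))"
```

```text
shift mm [ -2.   -1.4 108.8] turn 0.004 [ 0.6491 -0.1285  0.1798] [ 1.7998e+02 -5.0000e-02  9.0220e+01]
```

View pics/b.png

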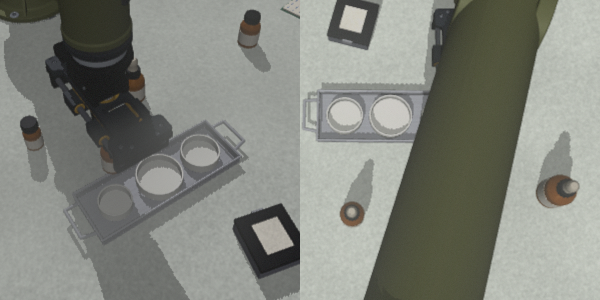

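The small bottle hangs upright in the gripper. Its base shows at about (287,290) in the scene view, over the small cup.

arm_command([
  [[-2, -1, 25], 0],
  [[-2, -1, 50], 0],
  [[-2, -1, 75], 0],
  [[-2, -1, 95], 0],
  [[-2, -1, 108], 0],
])

```text
time_s: 6.3
tool_pos: [0.6473, -0.1314, 0.0698]
tool_rot: [-179.9, -0.0, 90.1]
force: [-0.6, -0.4, -0.9]
grip_width: 0.0237
grasp_force: 15.0
```

arm_command([
  [[0, 0, 1], 0],
  [[0, 0, 2], 0],
  [[0, 0, 3], 0],
  [[0, 0, 4], 0],
  [[0, 0, 4], 0],
])

```text
time_s: 6.8
tool_pos: [0.6486, -0.132, 0.0683]
tool_rot: [179.9, -0.0, 90.1]
force: [0.2, -0.5, -0.5]
grip_width: 0.023
grasp_force: 15.0
```

arm_command([
  [[0, 0, 0.5], 0],
  [[0, 0, 1], 0],
  [[0, 0, 1], 0],
  [[0, 0, 1], 0],
  [[0, 0, 1], 0],
])

```text
time_s: 7.3
tool_pos: [0.6483, -0.132, 0.0667]
tool_rot: [180.0, -0.0, 90.1]
force: [0.2, -0.1, -0.9]
grip_width: 0.0235
grasp_force: 15.0
```

arm_command([
  [[0, 0, 0.5], 0],
  [[0, 0, 1], 0],
  [[0, 0, 1], 0],
  [[0, 0, 1], 0],
  [[0, 0, 1], 0],
])

```text
time_s: 7.8
tool_pos: [0.6484, -0.1321, 0.0666]
tool_rot: [180.0, -0.0, 90.1]
force: [-2.7, 0.6, 5.1]
grip_width: 0.0234
grasp_force: 15.0
```

arm_command([
  [[0, 0, 0.5], 0],
  [[0, 0, 1], 0],
  [[0, 0, 1], 0],
  [[0, 0, 1], 0],
  [[0, 0, 1], 0],
])

```text
time_s: 8.3
tool_pos: [0.6485, -0.1322, 0.0665]
tool_rot: [179.9, -0.0, 90.1]
force: [-4.4, 1.1, 9.9]
grip_width: 0.0238
grasp_force: 15.0
```

arm_command([
  [[0, 0, -0.5], 0],
  [[0, 0, -1], 0],
  [[0, 0, -1.5], 0],
  [[0, 0, -1.5], 0],
  [[0, 0, -1.5], 0],
])

```text
time_s: 8.8
tool_pos: [0.6484, -0.132, 0.0665]
tool_rot: [180.0, -0.0, 90.1]
force: [-2.9, 0.2, 5.8]
grip_width: 0.0236
grasp_force: 15.0
```

arm_command([
  [[0, 0, 0], 0],
  [[0, 0, 0], 0],
  [[0, 0, 0], 0],
  [[0, 0, 0], 0],
  [[0, 0, 0], 0],
], grip=-0.2)

```text
time_s: 9.3
tool_pos: [0.6481, -0.1319, 0.0658]
tool_rot: [-180.0, -0.0, 90.1]
force: [-0.2, -0.2, -0.4]
grip_width: 0.0503
grasp_force: 0.0
```

arm_command([
  [[0, 0, -10], 0],
  [[0, 0, -40], 0],
  [[0, 0, -70], 0],
  [[0, 0, -95], 0],
  [[0, 0, -115], 0],
])

```text
time_s: 9.8
tool_pos: [0.6488, -0.1323, 0.184]
tool_rot: [179.8, 0.0, 90.1]
force: [0.8, -0.3, 0.2]
grip_width: 0.0523
grasp_force: 0.0
```

arm_command([
  [[20, -24, 0], 0],
  [[47, -56, 0], 0],
  [[75, -89, 0], 0],
  [[102, -122, 0], 0],
  [[125, -149, 0], 0],
], grip=-1)

```text
time_s: 10.3
tool_pos: [0.4973, -0.006, 0.1817]
tool_rot: [180.0, -0.1, 90.1]
force: [0.4, 0.5, 0.9]
grip_width: 0.083
grasp_force: 0.0
```

arm_command([
  [[20, -24, 0], 0],
  [[39, -47, 0], 0],
  [[39, -47, 0], 0],
  [[39, -47, 0], 0],
  [[39, -47, 0], 0],
])

```text
time_s: 10.8
tool_pos: [0.4528, 0.0308, 0.1817]
tool_rot: [179.9, -0.0, 90.0]
force: [0.7, 0.6, -0.2]
grip_width: 0.0869
grasp_force: 0.0
```

```bash
python3 -c "
from h import *;to([.4523,.0322,.0735])
p,d=viewer.read_camera('scene')
cv2.imwrite('pics/c.png',p[100:400,150:450])
P=cloud('scene',d)[0];Q=P[240:400,230:350];Q=Q[(Q[...,2]>.08)&(Q[...,2]<.105)&(abs(Q[...,0]-.648)<.04)&(abs(Q[...,1]+.13)<.04)];print(len(Q),Q.mean(0),Q[:,2].max())"
```

```text
shift mm [  1.4  -0.5 108.2] turn 0.001 [0.4528 0.0308 0.1817] [179.91  -0.    90.04]
118 [ 0.6502876  -0.13223589  0.09201087] 0.09850330013100039
```

View pics/c.png

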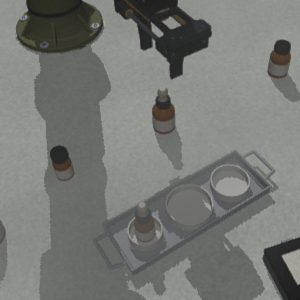

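The small bottle stands upright in the small cup, at about (297,325) in the full image. The gripper is over the medium dropper at (313,210).

arm_command([
  [[1, -0.5, 20], 0],
  [[1, -0.5, 45], 0],
  [[1, -0.5, 70], 0],
  [[1, -0.5, 95], 0],
  [[1, -0.5, 108], 0],
])

```text
time_s: 11.35
tool_pos: [0.4506, 0.0315, 0.0711]
tool_rot: [-179.8, 0.1, 90.0]
force: [-1.3, -0.3, -0.8]
grip_width: 0.0872
grasp_force: 0.0
```

arm_command([
  [[0, 0, 0], 0],
  [[0, 0, 0], 0],
  [[0, 0, 0], 0],
  [[0, 0, 0], 0],
  [[0, 0, 0], 0],
], grip=0.2)

```text
time_s: 11.85
tool_pos: [0.452, 0.0329, 0.0739]
tool_rot: [179.9, -0.0, 90.1]
force: [0.6, 0.4, -0.4]
grip_width: 0.0551
grasp_force: 0.0
```

arm_command([
  [[0, 0, 0], 0],
  [[0, 0, 0], 0],
  [[0, 0, 0], 0],
  [[0, 0, 0], 0],
  [[0, 0, 0], 0],
], grip=1, grip_force=20)

```text
time_s: 12.35
tool_pos: [0.4514, 0.0327, 0.0731]
tool_rot: [180.0, -0.0, 90.1]
force: [0.5, -0.0, 1.0]
grip_width: 0.0271
grasp_force: 20.0
```

arm_command([
  [[0, 0, 0], 0],
  [[0, 0, 0], 0],
  [[0, 0, 0], 0],
  [[0, 0, 0], 0],
  [[0, 0, 0], 0],
])

```text
time_s: 12.85
tool_pos: [0.4514, 0.0327, 0.0731]
tool_rot: [180.0, -0.0, 90.1]
force: [0.5, 1.2, 0.2]
grip_width: 0.0273
grasp_force: 20.0
```

arm_command([
  [[0, 0, -8], 0],
  [[0, 0, -25], 0],
  [[0, 0, -55], 0],
  [[0, 0, -90], 0],
  [[0, 0, -117], 0],
])

```text
time_s: 13.35
tool_pos: [0.4515, 0.0325, 0.1923]
tool_rot: [179.9, -0.0, 90.1]
force: [1.0, 0.9, -1.0]
grip_width: 0.0273
grasp_force: 20.0
```

arm_command([
  [[3, 25, 0], 0],
  [[7, 70, 0], 0],
  [[11, 115, 0], 0],
  [[15, 160, 0], 0],
  [[16.5, 196, 0], 0],
])

```text
time_s: 13.85
tool_pos: [0.6492, 0.0506, 0.1898]
tool_rot: [-180.0, 0.0, 90.2]
force: [0.4, 0.6, -0.7]
grip_width: 0.0278
grasp_force: 20.0
```

arm_command([
  [[0, 0, 0], 0],
  [[0, 0, 0], 0],
  [[0, 0, 0], 0],
  [[0, 0, 0], 0],
  [[0, 0, 0], 0],
])

```text
time_s: 14.35
tool_pos: [0.6466, 0.0496, 0.1909]
tool_rot: [180.0, -0.1, 90.1]
force: [-0.1, 0.4, -1.8]
grip_width: 0.0272
grasp_force: 20.0
```

```bash
python3 -c "
from h import *;to([.648,.049,.084])
p,d=viewer.read_camera('scene')
cv2.imwrite('pics/d.png',p[100:400,150:450])"
```

```text
shift mm [ -0.6   1.4 106.9] turn 0.002 [0.6466 0.0496 0.1909] [ 1.7996e+02 -6.0000e-02  9.0120e+01]
```

View pics/d.png

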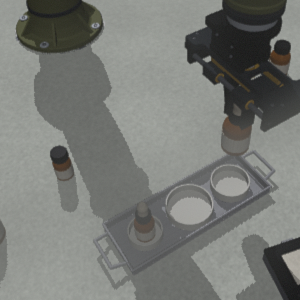

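The medium bottle hangs upright over the medium cup (base at about (385,250) in the full image), and the small bottle is still in its cup.

arm_command([
  [[0, 1, 25], 0],
  [[0, 1, 50], 0],
  [[0, 1, 75], 0],
  [[0, 1, 95], 0],
  [[0, 1, 107], 0],
])

```text
time_s: 14.9
tool_pos: [0.6471, 0.0497, 0.0816]
tool_rot: [-179.9, -0.0, 90.1]
force: [-0.1, -0.2, -1.0]
grip_width: 0.0272
grasp_force: 20.0
```

arm_command([
  [[0, 0, 0.5], 0],
  [[0, 0, 1], 0],
  [[0, 0, 1.5], 0],
  [[0, 0, 2], 0],
  [[0, 0, 2], 0],
])

```text
time_s: 15.4
tool_pos: [0.6487, 0.0496, 0.0817]
tool_rot: [179.9, -0.0, 90.1]
force: [0.5, -0.2, -1.5]
grip_width: 0.0272
grasp_force: 20.0
```

arm_command([
  [[0, 0, 0.5], 0],
  [[0, 0, 1], 0],
  [[0, 0, 1], 0],
  [[0, 0, 1], 0],
  [[0, 0, 1], 0],
])

```text
time_s: 15.9
tool_pos: [0.6484, 0.0496, 0.0801]
tool_rot: [180.0, -0.0, 90.1]
force: [0.1, 0.4, -0.9]
grip_width: 0.0274
grasp_force: 20.0
```

arm_command([
  [[0, 0, 0.5], 0],
  [[0, 0, 1], 0],
  [[0, 0, 1], 0],
  [[0, 0, 1], 0],
  [[0, 0, 1], 0],
])

```text
time_s: 16.4
tool_pos: [0.6487, 0.0496, 0.08]
tool_rot: [179.9, -0.0, 90.1]
force: [-1.6, 0.0, 6.2]
grip_width: 0.0272
grasp_force: 20.0
```

arm_command([
  [[0, 0, -0.3], 0],
  [[0, 0, -0.7], 0],
  [[0, 0, -0.7], 0],
  [[0, 0, -0.7], 0],
  [[0, 0, -0.7], 0],
])

```text
time_s: 16.9
tool_pos: [0.6486, 0.0496, 0.08]
tool_rot: [180.0, -0.0, 90.1]
force: [0.2, 0.2, 4.4]
grip_width: 0.0273
grasp_force: 20.0
```

arm_command([
  [[0, 0, 0], 0],
  [[0, 0, 0], 0],
  [[0, 0, 0], 0],
  [[0, 0, 0], 0],
  [[0, 0, 0], 0],
], grip=-0.2)

```text
time_s: 17.4
tool_pos: [0.6482, 0.0496, 0.0795]
tool_rot: [-180.0, 0.0, 90.1]
force: [-0.3, -0.1, -0.9]
grip_width: 0.0506
grasp_force: 0.0
```

arm_command([
  [[0, 0, -10], 0],
  [[0, 0, -40], 0],
  [[0, 0, -70], 0],
  [[0, 0, -100], 0],
  [[0, 0, -130], 0],
])

```text
time_s: 17.9
tool_pos: [0.6484, 0.0494, 0.212]
tool_rot: [179.9, -0.0, 90.1]
force: [0.4, -0.6, 0.6]
grip_width: 0.0524
grasp_force: 0.0
```

arm_command([
  [[-25, -9, 0], 0],
  [[-70, -26, 0], 0],
  [[-115, -43, 0], 0],
  [[-160, -59, 0], 0],
  [[-205, -76, 0], 0],
], grip=-1)

```text
time_s: 18.4
tool_pos: [0.5721, -0.1574, 0.2109]
tool_rot: [179.9, -0.0, 90.1]
force: [0.9, 0.3, -0.7]
grip_width: 0.0828
grasp_force: 0.0
```

arm_command([
  [[-45, -17, 0], 0],
  [[-90, -34, 0], 0],
  [[-135, -50, 0], 0],
  [[-175, -65, 0], 0],
  [[-199, -73, 0], 0],
])

```text
time_s: 18.9
tool_pos: [0.4975, -0.3592, 0.2111]
tool_rot: [180.0, 0.1, 89.8]
force: [-0.1, 0.5, -0.5]
grip_width: 0.0874
grasp_force: 0.0
```

arm_command([
  [[0, 0, 0], 0],
  [[0, 0, 0], 0],
  [[0, 0, 0], 0],
  [[0, 0, 0], 0],
  [[0, 0, 0], 0],
])

```text
time_s: 19.4
tool_pos: [0.501, -0.3534, 0.2098]
tool_rot: [180.0, -0.0, 90.3]
force: [-0.8, 0.3, -0.5]
grip_width: 0.0869
grasp_force: 0.0
```

```bash
python3 -c "
from h import *;to([.4993,-.3543,.086]); print(env.get_obs()['qpos'].round(1))
p,d=viewer.read_camera('scene')
cv2.imwrite('pics/e.png',p[100:400,50:450])"
```

```text
shift mm [ -0.9  -1.7 123.8] turn 0.004 [ 0.501  -0.3534  0.2098] [ 1.7998e+02 -3.0000e-02  9.0250e+01]
[ -0.9  17.1  41.1  91.7 -11.6  75.5  42.1]
```

View pics/e.png

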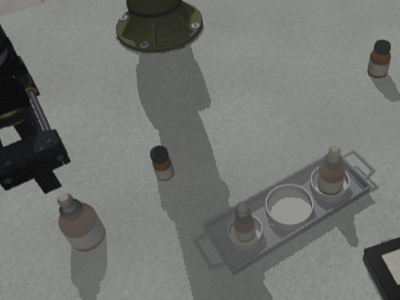

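The medium bottle stands upright in the medium cup at (380,270), and the gripper is over the large dropper at (130,323).

arm_command([
  [[-1, -1.5, 25], 0],
  [[-1, -1.5, 55], 0],
  [[-1, -1.5, 85], 0],
  [[-1, -1.5, 110], 0],
  [[-1, -1.5, 124], 0],
])

```text
time_s: 19.95
tool_pos: [0.4979, -0.3544, 0.0835]
tool_rot: [-179.9, -0.1, 90.2]
force: [-0.9, -0.3, -0.6]
grip_width: 0.0869
grasp_force: 0.0
```

arm_command([
  [[0, 0, 0], 0],
  [[0, 0, 0], 0],
  [[0, 0, 0], 0],
  [[0, 0, 0], 0],
  [[0, 0, 0], 0],
], grip=0.1)

```text
time_s: 20.45
tool_pos: [0.4992, -0.3561, 0.0867]
tool_rot: [179.9, 0.0, 90.1]
force: [0.7, 0.1, 0.3]
grip_width: 0.0551
grasp_force: 0.0
```

arm_command([
  [[0, 0, 0], 0],
  [[0, 0, 0], 0],
  [[0, 0, 0], 0],
  [[0, 0, 0], 0],
  [[0, 0, 0], 0],
], grip=1, grip_force=28)

```text
time_s: 20.95
tool_pos: [0.4988, -0.3557, 0.0858]
tool_rot: [180.0, 0.0, 90.1]
force: [0.3, -0.8, 0.1]
grip_width: 0.0313
grasp_force: 28.0
```

arm_command([
  [[0, 0, 0], 0],
  [[0, 0, 0], 0],
  [[0, 0, 0], 0],
  [[0, 0, 0], 0],
  [[0, 0, 0], 0],
])

```text
time_s: 21.45
tool_pos: [0.4988, -0.3557, 0.0858]
tool_rot: [180.0, 0.0, 90.1]
force: [0.7, 0.2, 1.8]
grip_width: 0.0315
grasp_force: 28.0
```

arm_command([
  [[0, 0, -8], 0],
  [[0, 0, -25], 0],
  [[0, 0, -60], 0],
  [[0, 0, -105], 0],
  [[0, 0, -150], 0],
])

```text
time_s: 21.95
tool_pos: [0.4979, -0.3558, 0.2382]
tool_rot: [-180.0, 0.0, 90.1]
force: [0.8, -0.4, -1.6]
grip_width: 0.0308
grasp_force: 28.0
```

arm_command([
  [[20, 9, 0], 0],
  [[55, 26, 0], 0],
  [[95, 45, 0], 0],
  [[135, 64, 0], 0],
  [[175, 83, 0], 0],
])

```text
time_s: 22.45
tool_pos: [0.5816, -0.1794, 0.2373]
tool_rot: [179.9, 0.0, 90.1]
force: [-0.3, -0.8, -1.6]
grip_width: 0.0313
grasp_force: 28.0
```

arm_command([
  [[40, 19, 0], 0],
  [[75, 36, 0], 0],
  [[105, 50, 0], 0],
  [[128, 60, 0], 0],
  [[140, 66, 0], 0],
])

```text
time_s: 22.95
tool_pos: [0.6477, -0.0372, 0.2366]
tool_rot: [180.0, -0.1, 90.3]
force: [-0.0, 1.0, -1.9]
grip_width: 0.031
grasp_force: 28.0
```

arm_command([
  [[0, 0, 0], 0],
  [[0, 0, 0], 0],
  [[0, 0, 0], 0],
  [[0, 0, 0], 0],
  [[0, 0, 0], 0],
])

```text
time_s: 23.45
tool_pos: [0.6467, -0.0418, 0.236]
tool_rot: [180.0, 0.0, 90.0]
force: [-0.2, 0.1, -1.2]
grip_width: 0.0311
grasp_force: 28.0
```

```bash
python3 -c "
from h import *;to([.648,-.0405,.096])
p,d=viewer.read_camera('scene')
cv2.imwrite('pics/f.png',p[100:400,150:450])"
```

```text
shift mm [  1.3   1.3 140. ] turn 0.0 [ 0.6467 -0.0418  0.236 ] [179.99   0.    90.01]
```

View pics/f.png

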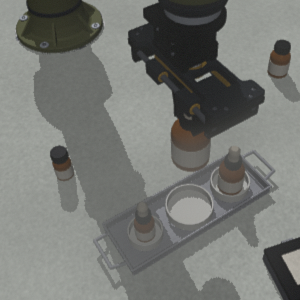

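The large bottle hangs upright over the empty large cup (base at about (340,262)), and the other two are still in place.

arm_command([
  [[1, 1, 20], 0],
  [[1, 1, 45], 0],
  [[1, 1, 70], 0],
  [[1, 1, 90], 0],
  [[1, 1, 105], 0],
])

```text
time_s: 24.0
tool_pos: [0.6473, -0.0396, 0.1292]
tool_rot: [-179.9, -0.0, 90.1]
force: [0.1, 0.1, -1.1]
grip_width: 0.0311
grasp_force: 28.0
```

arm_command([
  [[0, 0, 10], 0],
  [[0, 0, 20], 0],
  [[0, 0, 28], 0],
  [[0, 0, 33], 0],
  [[0, 0, 35], 0],
])

```text
time_s: 24.5
tool_pos: [0.648, -0.0394, 0.0955]
tool_rot: [-180.0, -0.0, 90.1]
force: [-0.0, 0.2, -1.7]
grip_width: 0.0313
grasp_force: 28.0
```

arm_command([
  [[0, 0, 0.5], 0],
  [[0, 0, 1], 0],
  [[0, 0, 1.5], 0],
  [[0, 0, 2], 0],
  [[0, 0, 2], 0],
])

```text
time_s: 25.0
tool_pos: [0.6481, -0.0394, 0.0939]
tool_rot: [180.0, -0.0, 90.1]
force: [-0.2, -0.2, -1.7]
grip_width: 0.0308
grasp_force: 28.0
```

arm_command([
  [[0, 0, 0.5], 0],
  [[0, 0, 1], 0],
  [[0, 0, 1], 0],
  [[0, 0, 1], 0],
  [[0, 0, 1], 0],
])

```text
time_s: 25.5
tool_pos: [0.6481, -0.0394, 0.0928]
tool_rot: [180.0, -0.0, 90.1]
force: [0.6, 0.8, -0.9]
grip_width: 0.0311
grasp_force: 28.0
```

arm_command([
  [[0, 0, 0.5], 0],
  [[0, 0, 1], 0],
  [[0, 0, 1], 0],
  [[0, 0, 1], 0],
  [[0, 0, 1], 0],
])

```text
time_s: 26.0
tool_pos: [0.6483, -0.0395, 0.0927]
tool_rot: [179.9, -0.0, 90.1]
force: [-0.6, -0.8, 6.7]
grip_width: 0.031
grasp_force: 28.0
```

arm_command([
  [[0, 0, -0.3], 0],
  [[0, 0, -0.7], 0],
  [[0, 0, -0.7], 0],
  [[0, 0, -0.7], 0],
  [[0, 0, -0.7], 0],
])

```text
time_s: 26.5
tool_pos: [0.6483, -0.0395, 0.0927]
tool_rot: [180.0, -0.0, 90.1]
force: [0.6, 0.0, 4.6]
grip_width: 0.0311
grasp_force: 28.0
```

arm_command([
  [[0, 0, 0], 0],
  [[0, 0, 0], 0],
  [[0, 0, 0], 0],
  [[0, 0, 0], 0],
  [[0, 0, 0], 0],
], grip=-0.3)

```text
time_s: 27.0
tool_pos: [0.6478, -0.0394, 0.0922]
tool_rot: [-180.0, 0.0, 90.1]
force: [0.3, 0.7, -0.1]
grip_width: 0.055
grasp_force: 0.0
```

arm_command([
  [[0, 0, -10], 0],
  [[0, 0, -40], 0],
  [[0, 0, -75], 0],
  [[0, 0, -110], 0],
  [[0, 0, -140], 0],
])

```text
time_s: 27.5
tool_pos: [0.6484, -0.0397, 0.2355]
tool_rot: [179.9, -0.0, 90.1]
force: [0.3, -0.1, -1.1]
grip_width: 0.0568
grasp_force: 0.0
```

arm_command([
  [[20, -20, 0], 0],
  [[50, -50, 0], 0],
  [[80, -80, 0], 0],
  [[110, -110, 0], 0],
  [[130, -130, 0], 0],
])

```text
time_s: 28.0
tool_pos: [0.5158, 0.0927, 0.2334]
tool_rot: [180.0, -0.1, 90.3]
force: [-0.7, -1.0, 0.8]
grip_width: 0.0565
grasp_force: 0.0
```

arm_command([
  [[0, 0, 0], 0],
  [[0, 0, 0], 0],
  [[0, 0, 0], 0],
  [[0, 0, 0], 0],
  [[0, 0, 0], 0],
])

```text
time_s: 28.5
tool_pos: [0.5183, 0.0892, 0.2324]
tool_rot: [-180.0, 0.0, 90.0]
force: [-0.3, -0.3, -0.3]
grip_width: 0.0562
grasp_force: 0.0
```

```bash
python3 -c "
from h import *
p,d=viewer.read_camera('scene');q,_=viewer.read_camera('top')
cv2.imwrite('pics/g.png',np.hstack([p[130:430,90:490],q[80:380,120:520]]))"
```

```text
(no output)
```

View pics/g.png

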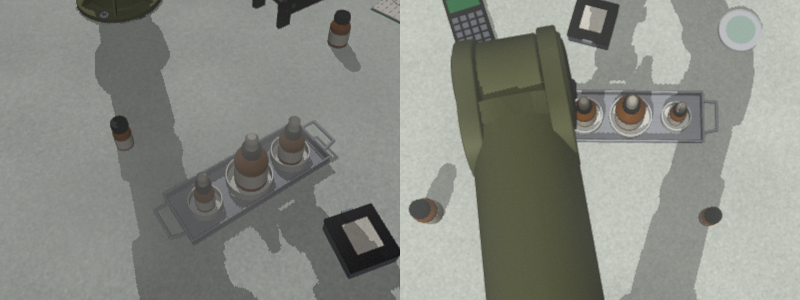

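All three droppers stand upright in their own cups: small at (295,325), large at (340,300), medium at (382,275) in the scene view. The screwcaps at (211,262) and (430,158) have not moved, and the gripper is clear.

```bash
python3 -c "
from cell import env
print(env.sign_off())"
```

```text
the job is handed in; nothing more can be done
None
```

I stood each of the three dropper bottles upright in the drip cup of its own size, left both screw-capped bottles where they were, and handed the job in at about 28.6 s.

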